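# Close the board tester and hold its dead-man plunger at half travel

## Task

Run the tester on the assembly bench: gently lower its hinged cover until it is fully closed, then press the wide palm plunger on the control box with the fingers to about half of its 16 mm travel and keep it held there; finish while still holding it, without letting go. It is a three-position dead-man switch, so never push it right through to the bottom, do not press it while the cover is open, leave the small round button beside it alone, and do not disturb the other things on the bench.

Things in the scene. Friction and masses are not known exactly. Their poses are not given: they have to be found in the camera images.
- tester: Tester: an open grey plastic box, fixed to the bench, 180 (x) x 200 (y) x 70 mm high, with a white and black electronic module sunk inside it and a flat cover hinged on its far (+x) top edge. Origin: centre of its underside; z up; yaw within 0.3 rad of the world's.
- cover (a joint): Angle of the tester's cover, rad: 0 = closed flat, growing as it opens upward; starts 0.8 to 1.35 (1.57 would be upright). Friction hinge: the cover (about 0.4 kg) stays where it is left; pushing it shut takes about 1 to 5 N at 150 mm from the hinge, on its outer face (its top when closed, its far upper side when open).
- cover_hinge (a point): Point on the cover's hinge line, at the middle of its width: 90 mm to +x of the tester's origin and 70.5 mm above its underside (tester axes). The hinge line runs along the tester's y. The cover's underside lies in the hinge line's plane, its outer face 10 mm above it.
- cover_edge (a point): Middle of the free edge of the cover, on its outer face, at the tip of the 70 mm wide black tab; 205 mm from the hinge line along the cover and 10 mm above its underside. The cover is a plate 180 mm long (from the hinge), 200 mm wide, 10 mm thick, and the tab is 25 mm longer.
- control_box: Control box: grey metal box fixed to the bench, 100 (x) x 150 (y) x 50 mm high, carrying a wide plunger and a small button on its top. Origin: centre of its underside; z up; yaw within 0.6 rad of the world's.
- plunger_top (a point): Centre of the flat top of the palm plunger: a black mushroom cap 48 mm in diameter and 12 mm thick on a steel stem, 30 mm from the control box's middle towards the box's -y. Its top is 88 mm above the bench at rest and moves down with it.
- plunger (a joint): How far the plunger is pressed, m: 0 = up at rest, 0.008 = half way, 0.016 = right through at the bottom. It moves straight down; its spring takes 3 N to start it, 6.2 N at half travel, 9.4 N at the bottom, and returns it when let go.
- reset_button (a joint): How far the small reset button is pressed, m (0 at rest, 0.004 fully down). It is a round black button 18 mm in diameter standing 10 mm above the control box's top, 45 mm from the box's middle towards its +y. Leave it alone.
- pot: Bystander: loose black round pot, 84 mm in diameter, 90 mm high, with a thin wooden stick leaning out of it up to 155 mm. Origin: centre of its underside.
- screwdriver: Bystander: loose power screwdriver lying on the bench, 210 mm long, 30 mm thick, its body to its -x and its bit to its +x. Origin: on the underside, 100 mm from the body's end.
- spare_module: Bystander: loose white module with a black top, 90 x 130 x 52 mm. Origin: centre of its underside.
There are look-alikes about, which are no part of the job. Leave any green or purple look-alike of the control_box alone.

How it is judged:
By the outcome, as a careful person would: the job done as asked, in the order asked, and still so for the second after the job is handed in, while the arm keeps its last pose, push and grip.
It also fails if it takes over 48 s, if anything falls off the work surface, if the arm or the gripper's body presses on something with over 40 N, if the wrist force passes 120 N, or if a joint passes its speed limit or range.

## Robot

A 7-joint arm with a two-finger parallel gripper is mounted at the origin on the work surface. World frame = base frame: x ahead of the robot, y to its left, z up, the work surface at z = 0. Lengths are in m, angles in rad, forces in N, time in s.
With the tool pointing down it reaches from about 0.425 to 1.025 m from the base axis. Payload 9.4 kg.
Tool frame: the origin (TCP) lies on the centre line of the jaws, within the pads' length; the fingertips stand 11 mm ahead of it and the grasp point (between the pads) lies 8 mm behind it; z points along the fingers, y is the line along which they close (so a half turn about z gives the same grasp; the last joint's range is limited). The gripper opens to 85 mm and grips with 20 to 120 N. Pads are 22 mm wide; open, the fingers measure 114 mm over their backs; the gripper's body (76 mm by 85 mm) begins 54 mm behind the grasp point. The pads swing forward as they close: fully open they stand 13 mm farther back than shut.
Start: joints at [1.083, 0.599, -0.003, 1.599, 0.002, 0.943, -0.08], TCP at [0.29, -0.665, 0.208] pointing down, gripper open.
Joint ranges: [-2.57, 2.57], [-0.35, 1.97], [-1.29, 1.29], [0.11, 2.56], [-1.05, 4.19], [0.11, 1.86], [-2.63, 2.63]. Speed limits (rad/s): [2.22, 2.22, 3.01, 3.01, 3.14, 3.14, 3.14].

## Interface

Orientations are given as a unit quaternion [w, x, y, z].
In Python, from plant import readout, optics, robot gives the robot as it stands.
- The arm moves only by the tool move_arm, never from a script. Its argument "plan" is a list of rows, each an object of numbers: "fingers": the finger opening in m, from 0 to 0.0854; "x", "y", "z": the shift along the tool's x, y, z in m; "rx", "ry", "rz": the turn, a rotation vector about the tool's x, y, z in rad. A call has 1 to 10 rows; each row shifts and turns the commanded pose from where the row before left it, along the tool's axes as they then stand; what a row does not reach is not made up. A row lasts 1/8 s, in which the tool goes at most 62.5 mm and 10.7 degrees, less where a joint would pass 70% of its speed; a pose out of reach is approached as far as the arm can. A call with a gripper value outside its range is refused whole. The fingers move at their own pace and stop on an object; the grip force is fixed at half the most. Time passes only in rows, so rows that do not move let the fingers close. It gives the time, the measured TCP pose, the force, the opening and the grip force at its end, in the units of the state.
- readout.get_state(): the state, without advancing time (a new reading comes with each control period).
- optics.read_camera(name): name is "scene" or "top" or "wrist"; returns a dict with "image" (400x640x3 uint8, red, green, blue), "mtx" (3x3 intrinsics, pixels), "k1" (the pictures are not rectified: a ray, as slopes to the right and down, at radius r is drawn at 1 + k1 r^2 times it, then the intrinsics apply), "R" (3x3) and "t" (3): a world point X has camera coordinates R X + t; the wrist camera has in their place "hand_eye" (4x4, takes a point from camera to tool coordinates, whose origin is the TCP and whose axes are the flange's). Camera axes: x right, y down, z forward; pixel columns grow to the right and rows downward; lengths in m; the calibration is good to about 2 mm. A picture is of the moment at which its call begins: read the wrist's pose just before it. There is no depth.
- robot.finish_job(): hands the job in; it is judged then, once.
The state is a dict: "clock": time; "qpos": joint angles; "joint_vel": joint speeds; "joint_efforts": joint torques, N m; "position": TCP position; "eef_rot": TCP orientation; "force": force on the tool from outside, world axes, zero at the start; "torque": the same for the moment, N m; "width": opening from 0.0 (shut) to 1.0 (fully open); "finger_force": force on a finger pad.
Only numpy, scipy, OpenCV 4.12 (cv2) and the standard library are available. Lean on these libraries where they do the work, as an engineer would, in place of code of your own. Each camera call takes 0.05 s, during which the arm holds its last target. There are 200 camera calls.

## Working session

There is one attempt and no reset: what is moved stays moved. The work goes in short steps, Python scripts to look and compute and a tool call to move; the robot and the scene stay as the last step left them, time stands still between calls to the robot, and variables do not carry over. Pictures are saved under pics/ and viewed, at most 10 in all, crops included, and the job is handed in when it is done.

Besides the shell and the picture viewer there is one more tool, called after "Request:" as name([rows], argument=value, ...), one row to a line, values as JSON. move_arm: Moves the arm, as the interface text tells. Its arguments: {"type":"object","properties":{"plan":{"type":"array","items":{"type":"object","properties":{"fingers":{"type":"number"},"x":{"type":"number"},"y":{"type":"number"},"z":{"type":"number"},"rx":{"type":"number"},"ry":{"type":"number"},"rz":{"type":"number"}}}}},"required":["plan"]}

```bash
mkdir -p pics
python3 - <<'E'
from plant import readout, optics
import cv2,numpy as np,pickle
s=readout.get_state();print(s)
d={}
for n in("scene","top"):
    c=optics.read_camera(n);d[n]=c
    cv2.imwrite(f"pics/{n}1.png",c["image"][:,:,::-1])
    print(n,c["mtx"],c["k1"],c["R"],c["t"])
pickle.dump(d,open("cams.pkl","wb"))
E
```

```text
{'clock': 0.0, 'qpos': array([ 1.0833096 ,  0.60016562, -0.00254205,  1.60013575,  0.00177655,
        0.9429081 , -0.07977349]), 'joint_vel': array([ 0.00107556, -0.00068354, -0.00163161,  0.0009024 ,  0.00140945,
       -0.00072645,  0.000418  ]), 'joint_efforts': array([-1.83994221e-04, -7.76460886e+01,  1.56489406e+00, -2.58010805e+01,
        1.23463417e-02,  8.99703096e-03,  6.55541584e-06]), 'position': array([ 0.28929419, -0.66421595,  0.20718566]), 'eef_rot': array([-7.74619391e-04,  9.78973349e-01,  2.03986592e-01, -2.27285959e-04]), 'force': array([-0.31030639,  0.10236917, -0.11923562]), 'torque': array([-0.0354341 ,  0.04735625, -0.01848737]), 'finger_force': 0.0, 'width': 0.9999562682705985}
scene [[449.59689293   0.         319.97486124]
 [  0.         449.59689293 192.06898062]
 [  0.           0.           1.        ]] -0.13149305507751696 [[-0.44009583  0.89793521  0.00529319]
 [ 0.59422959  0.29565294 -0.74798431]
 [-0.6732064  -0.32603941 -0.6636953 ]] [ 0.15961718 -0.30180424  1.72314261]
top [[470.11814429   0.         319.84572719]
 [  0.         470.11814429 198.34265238]
 [  0.           0.           1.        ]] -0.015111500580894758 [[ 0.01261422 -0.99970872  0.02057563]
 [-0.99718705 -0.01409753 -0.07361549]
 [ 0.07388412 -0.01958915 -0.99707442]] [0.06074343 0.56723481 1.47891984]
```

View pics/scene1.png

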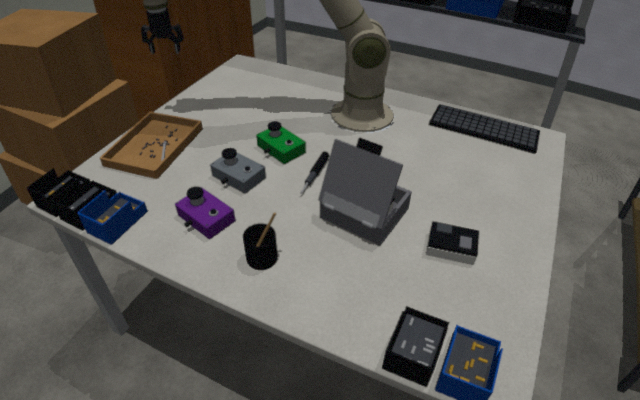

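View pics/top1.png

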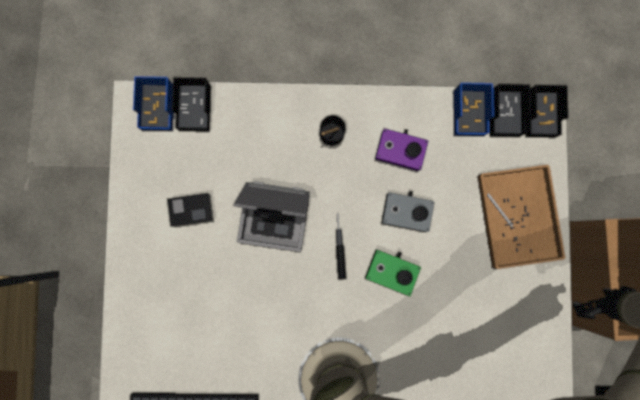

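The scene view shows the open tester near (365,190) and the grey control box near (238,170), which stands between the green and purple look-alikes. The top view has the tester at (273,218) and the grey box at (408,211), with its plunger at (420,213). I'll enlarge both.

Run:
```python
import cv2,numpy as np,pickle
d=pickle.load(open("cams.pkl","rb"))
a=d["top"]["image"][170:260,225:325];b=d["scene"]["image"][130:250,305:425]
f=d["top"]["image"][180:240,375:445]
g=d["scene"]["image"][140:200,200:270]
r=lambda im,w,h:cv2.resize(im,(w,h),interpolation=cv2.INTER_CUBIC)
# scales: top tester x3.9, scene tester 3.33
out=np.vstack([np.hstack([r(a,400,360),r(b,360,360)]),np.hstack([r(f,280,240),r(g,280,240),np.zeros((240,200,3),np.uint8)])])
cv2.imwrite("pics/zoom.png",cv2.convertScaleAbs(out,alpha=1.6)[:,:,::-1])
```

```text
(no output)
```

View pics/zoom.png

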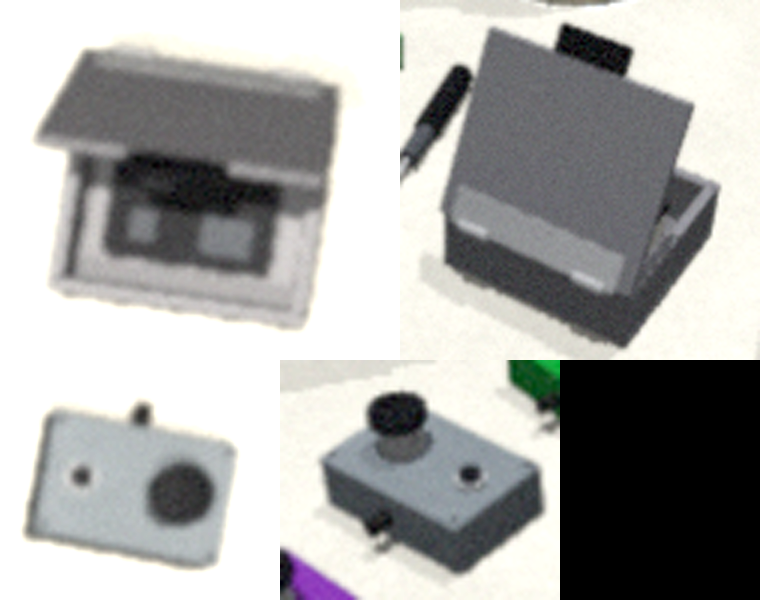

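The zoom gives usable corners of the tester, cover, plunger and reset button in both views. Next I'll triangulate them.

```bash
cat > geo.py <<'E'
import cv2,numpy as np,pickle
d=pickle.load(open("cams.pkl","rb"))
def ray(n,uv):
    c=d[n];k=np.array([c["k1"],0,0,0,0.])
    p=cv2.undistortPoints(np.array([[uv]],float),c["mtx"],k)[0,0]
    return -c["R"].T@c["t"], c["R"].T@np.array([*p,1])
def onz(n,uv,z):
    o,v=ray(n,uv);return o+v*(z-o[2])/v[2]
def tri(a,b):
    (o,v),(p,w)=ray("top",a),ray("scene",b)
    s=np.linalg.lstsq(np.stack([v,-w],1),p-o,rcond=None)[0]
    A,B=o+v*s[0],p+w*s[1];return (A+B)/2,np.linalg.norm(A-B)
E
python3 - <<'E'
from geo import *
np.set_printoptions(precision=4,suppress=True)
T=lambda u,v:((u+.5)/4-.5+225,(v+.5)/4-.5+170)
S=lambda u,v:((u-400+.5)/3-.5+305,(v+.5)/3-.5+130)
P=lambda u,v:((u+.5)/4-.5+375,(v-360+.5)/4-.5+180)
Q=lambda u,v:((u-280+.5)/4-.5+200,(v-360+.5)/4-.5+140)
print("near corners",onz("top",T(52,290),.07),onz("top",T(305,327),.07),onz("scene",S(718,185),.07))
print("far bottom",onz("scene",S(445,262),0),onz("scene",S(625,347),0))
print("free -y",tri(T(325,185),S(488,28)),"\nfree +y",tri(T(37,140),S(693,105)))
print("hinge -y",tri(T(340,88),S(443,210)),"\nhinge +y",tri(T(88,50),S(630,292)))
print("plunger",onz("top",P(181,492),.088),onz("scene",Q(397,408),.088),"button",onz("top",P(82,476),.06),onz("scene",Q(470,473),.06))
print("box top corners",[onz("top",P(*p),.05)[:2] for p in((48,410),(237,446),(213,568),(28,535))])
# orientation of tool
from scipy.spatial.transform import Rotation as Ro
print(Ro.from_quat([9.78973349e-01,2.03986592e-01,-2.27e-4,-7.746e-4]).as_matrix())
E
```

```text
near corners [0.4251 0.3186 0.07  ] [0.3994 0.1252 0.07  ] [0.4319 0.3228 0.07  ]
far bottom [0.5774 0.1043 0.    ] [0.6033 0.299  0.    ]
free -y (array([0.5025, 0.1095, 0.2284]), np.float64(0.001130899316910682)) 
free +y (array([0.53  , 0.3078, 0.2304]), np.float64(0.0018729879214850456))
hinge -y (array([0.5823, 0.1025, 0.0714]), np.float64(0.003048296614365666)) 
hinge +y (array([0.6085, 0.2963, 0.0755]), np.float64(0.0029780246660840544))
plunger [ 0.5219 -0.2363  0.088 ] [ 0.5247 -0.2365  0.088 ] button [ 0.5347 -0.1655  0.06  ] [ 0.5394 -0.1625  0.06  ]
box top corners [array([ 0.5867, -0.1405]), array([ 0.5605, -0.2896]), array([ 0.4646, -0.2702]), array([ 0.4885, -0.125 ])]
[[ 0.9168  0.3994 -0.0008]
 [ 0.3994 -0.9168  0.0014]
 [-0.0001 -0.0016 -1.    ]]
```

The cover is about 1.08 rad open. Tester yaw is about -0.135, the hinge is at (0.5905, 0.200, 0.0705), and the plunger top is at (0.523, -0.236, 0.088). First I'll shut the fingers, rise, and turn so tool y lies along tester +x and tool x along tester +y.

Request:
move_arm([
  {"fingers": 0,"z": -0.05,"rz": -0.171},
  {"fingers": 0,"z": -0.05,"rz": -0.171},
  {"fingers": 0,"z": -0.03,"rz": -0.171},
  {"fingers": 0,"rz": -0.171},
  {"fingers": 0,"rz": -0.171},
  {"fingers": 0,"rz": -0.171},
  {"fingers": 0,"x": 0.055,"y": 0.012},
  {"fingers": 0,"x": 0.055,"y": 0.012},
  {"fingers": 0,"x": 0.055,"y": 0.012},
  {"fingers": 0,"x": 0.055,"y": 0.012},
])

```text
invalid input
```

Request:
move_arm([
  {"fingers": 0,"x": 0.056,"y": 0.012},
  {"fingers": 0,"x": 0.056,"y": 0.012},
  {"fingers": 0,"x": 0.056,"y": 0.012},
  {"fingers": 0,"x": 0.056,"y": 0.012},
  {"fingers": 0,"x": 0.056,"y": 0.012},
  {"fingers": 0,"x": 0.056,"y": 0.012},
  {"fingers": 0,"x": 0.056,"y": 0.012},
  {"fingers": 0,"x": 0.056,"y": 0.012},
])

```text
invalid input
```

Request:
move_arm([
  {"x": 0,"y": 0,"z": -0.05,"rx": 0,"ry": 0,"rz": -0.171,"fingers": 0.0},
  {"x": 0,"y": 0,"z": -0.05,"rx": 0,"ry": 0,"rz": -0.171,"fingers": 0.0},
  {"x": 0,"y": 0,"z": -0.03,"rx": 0,"ry": 0,"rz": -0.171,"fingers": 0.0},
  {"x": 0,"y": 0,"z": 0,"rx": 0,"ry": 0,"rz": -0.171,"fingers": 0.0},
  {"x": 0,"y": 0,"z": 0,"rx": 0,"ry": 0,"rz": -0.171,"fingers": 0.0},
  {"x": 0,"y": 0,"z": 0,"rx": 0,"ry": 0,"rz": -0.171,"fingers": 0.0},
  {"x": 0.055,"y": 0.012,"z": 0,"rx": 0,"ry": 0,"rz": 0,"fingers": 0.0},
  {"x": 0.055,"y": 0.012,"z": 0,"rx": 0,"ry": 0,"rz": 0,"fingers": 0.0},
  {"x": 0.055,"y": 0.012,"z": 0,"rx": 0,"ry": 0,"rz": 0,"fingers": 0.0},
  {"x": 0.055,"y": 0.012,"z": 0,"rx": 0,"ry": 0,"rz": 0,"fingers": 0.0},
])

```text
clock: 1.35
position: [0.3667, -0.4512, 0.3378]
eef_rot: [-0.0, 0.753, 0.658, -0.0]
force: [1.2, -0.8, 0.1]
width: -0.001
finger_force: 0.0
```

Request:
move_arm([
  {"x": 0.056,"y": 0.0095,"z": 0,"rx": 0,"ry": 0,"rz": 0,"fingers": 0.0},
  {"x": 0.056,"y": 0.0095,"z": 0,"rx": 0,"ry": 0,"rz": 0,"fingers": 0.0},
  {"x": 0.056,"y": 0.0095,"z": 0,"rx": 0,"ry": 0,"rz": 0,"fingers": 0.0},
  {"x": 0.056,"y": 0.0095,"z": 0,"rx": 0,"ry": 0,"rz": 0,"fingers": 0.0},
  {"x": 0.056,"y": 0.0095,"z": 0,"rx": 0,"ry": 0,"rz": 0,"fingers": 0.0},
  {"x": 0.056,"y": 0.0095,"z": 0,"rx": 0,"ry": 0,"rz": 0,"fingers": 0.0},
  {"x": 0.056,"y": 0.0095,"z": 0,"rx": 0,"ry": 0,"rz": 0,"fingers": 0.0},
  {"x": 0.056,"y": 0.0095,"z": 0,"rx": 0,"ry": 0,"rz": 0,"fingers": 0.0},
  {"x": 0.056,"y": 0.0095,"z": 0,"rx": 0,"ry": 0,"rz": 0,"fingers": 0.0},
  {"x": 0.056,"y": 0.0095,"z": 0,"rx": 0,"ry": 0,"rz": 0,"fingers": 0.0},
])

```text
clock: 2.6
position: [0.5356, 0.0907, 0.3379]
eef_rot: [0.0, 0.753, 0.658, -0.0]
force: [0.8, -0.6, -0.8]
width: 0.003
finger_force: 0.0
```

Request:
move_arm([
  {"x": 0.057,"y": 0.0095,"z": 0,"rx": 0,"ry": 0,"rz": 0,"fingers": 0.0},
  {"x": 0.057,"y": 0.0095,"z": 0,"rx": 0,"ry": 0,"rz": 0,"fingers": 0.0},
  {"x": 0,"y": 0,"z": 0.045,"rx": 0,"ry": 0,"rz": 0,"fingers": 0.0},
  {"x": 0,"y": 0,"z": 0.048,"rx": 0,"ry": 0,"rz": 0,"fingers": 0.0},
  {"x": 0,"y": 0,"z": 0,"rx": 0,"ry": 0,"rz": 0,"fingers": 0.0},
])

```text
clock: 3.22
position: [0.5675, 0.1985, 0.2419]
eef_rot: [-0.001, 0.753, 0.658, -0.003]
force: [-0.0, -0.1, 0.6]
width: 0.001
finger_force: 0.0
```

Run:
```python
from plant import readout, optics
import cv2,numpy as np
print(readout.get_state()["position"])
t=optics.read_camera("top")["image"][150:270,225:345];s=optics.read_camera("scene")["image"][90:250,290:450]
cv2.imwrite("pics/appr.png",cv2.convertScaleAbs(np.hstack([cv2.resize(t,(400,400)),cv2.resize(s,(400,400))]),alpha=1.6)[:,:,::-1])
```

```text
[0.56752703 0.19851079 0.24185845]
```

View pics/appr.png

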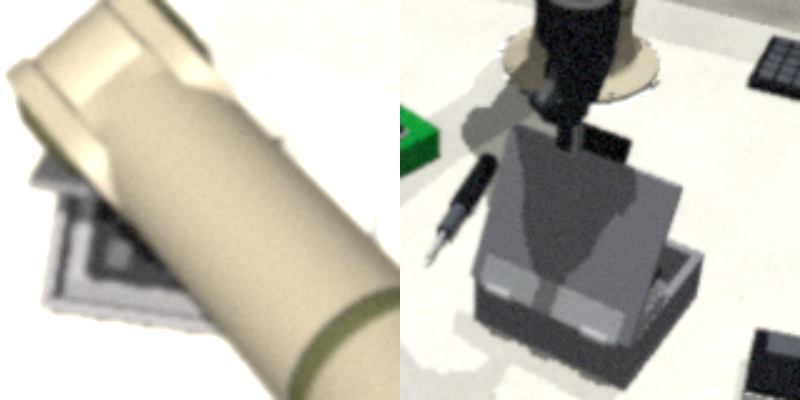

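The fingertips stand clear on the far side of the cover, near (575,140) in the scene half. Next I'll sweep the closing arc slowly.

Request:
move_arm([
  {"x": 0,"y": -0.0104,"z": 0.003,"rx": 0,"ry": 0,"rz": 0,"fingers": 0.0},
  {"x": 0,"y": -0.0104,"z": 0.003,"rx": 0,"ry": 0,"rz": 0,"fingers": 0.0},
  {"x": 0,"y": -0.0099,"z": 0.0042,"rx": 0,"ry": 0,"rz": 0,"fingers": 0.0},
  {"x": 0,"y": -0.0099,"z": 0.0042,"rx": 0,"ry": 0,"rz": 0,"fingers": 0.0},
  {"x": 0,"y": -0.0093,"z": 0.0055,"rx": 0,"ry": 0,"rz": 0,"fingers": 0.0},
  {"x": 0,"y": -0.0093,"z": 0.0055,"rx": 0,"ry": 0,"rz": 0,"fingers": 0.0},
])

```text
clock: 4.08
position: [0.5106, 0.2078, 0.2195]
eef_rot: [0.0, 0.753, 0.658, 0.0]
force: [1.7, 0.0, 2.2]
width: -0.003
finger_force: 1.0
```

Request:
move_arm([
  {"x": 0,"y": -0.0085,"z": 0.0066,"rx": 0,"ry": 0,"rz": 0,"fingers": 0.0},
  {"x": 0,"y": -0.0085,"z": 0.0066,"rx": 0,"ry": 0,"rz": 0,"fingers": 0.0},
  {"x": 0,"y": -0.0075,"z": 0.0077,"rx": 0,"ry": 0,"rz": 0,"fingers": 0.0},
  {"x": 0,"y": -0.0075,"z": 0.0077,"rx": 0,"ry": 0,"rz": 0,"fingers": 0.0},
  {"x": 0,"y": -0.0065,"z": 0.0085,"rx": 0,"ry": 0,"rz": 0,"fingers": 0.0},
  {"x": 0,"y": -0.0065,"z": 0.0085,"rx": 0,"ry": 0,"rz": 0,"fingers": 0.0},
])

```text
clock: 4.82
position: [0.4657, 0.2136, 0.1734]
eef_rot: [-0.0, 0.753, 0.658, -0.0]
force: [0.6, -0.6, 1.7]
width: 0.003
finger_force: 0.7
```

Contact is gentle, about 2–3 N. I'll carry on along the arc.

Request:
move_arm([
  {"x": 0,"y": -0.0053,"z": 0.0094,"rx": 0,"ry": 0,"rz": 0,"fingers": 0.0},
  {"x": 0,"y": -0.0053,"z": 0.0094,"rx": 0,"ry": 0,"rz": 0,"fingers": 0.0},
  {"x": 0,"y": -0.004,"z": 0.01,"rx": 0,"ry": 0,"rz": 0,"fingers": 0.0},
  {"x": 0,"y": -0.004,"z": 0.01,"rx": 0,"ry": 0,"rz": 0,"fingers": 0.0},
  {"x": 0,"y": -0.0027,"z": 0.0104,"rx": 0,"ry": 0,"rz": 0,"fingers": 0.0},
  {"x": 0,"y": -0.0027,"z": 0.0104,"rx": 0,"ry": 0,"rz": 0,"fingers": 0.0},
])

```text
clock: 5.58
position: [0.4422, 0.2168, 0.1137]
eef_rot: [-0.0, 0.753, 0.658, -0.0]
force: [-0.7, 0.5, 1.9]
width: 0.003
finger_force: 0.5
```

Request:
move_arm([
  {"x": 0,"y": -0.001,"z": 0.006,"rx": 0,"ry": 0,"rz": 0,"fingers": 0.0},
  {"x": 0,"y": -0.001,"z": 0.005,"rx": 0,"ry": 0,"rz": 0,"fingers": 0.0},
  {"x": 0,"y": 0,"z": 0.004,"rx": 0,"ry": 0,"rz": 0,"fingers": 0.0},
])

```text
clock: 5.95
position: [0.4405, 0.2171, 0.0992]
eef_rot: [0.0, 0.753, 0.658, 0.0]
force: [-0.7, -0.0, 1.4]
width: -0.0
finger_force: 0.5
```

Request:
move_arm([
  {"x": 0,"y": 0,"z": 0.003,"rx": 0,"ry": 0,"rz": 0,"fingers": 0.0},
  {"x": 0,"y": 0,"z": 0.002,"rx": 0,"ry": 0,"rz": 0,"fingers": 0.0},
  {"x": 0,"y": 0,"z": 0.001,"rx": 0,"ry": 0,"rz": 0,"fingers": 0.0},
  {"x": 0,"y": 0,"z": 0,"rx": 0,"ry": 0,"rz": 0,"fingers": 0.0},
])

```text
clock: 6.45
position: [0.4405, 0.217, 0.0935]
eef_rot: [0.0, 0.753, 0.658, 0.0]
force: [-0.3, -0.4, -0.4]
width: 0.0
finger_force: 0.0
```

Request:
move_arm([
  {"x": 0,"y": 0,"z": 0.001,"rx": 0,"ry": 0,"rz": 0,"fingers": 0.0},
  {"x": 0,"y": 0,"z": 0.001,"rx": 0,"ry": 0,"rz": 0,"fingers": 0.0},
  {"x": 0,"y": 0,"z": 0,"rx": 0,"ry": 0,"rz": 0,"fingers": 0.0},
])

```text
clock: 6.82
position: [0.4404, 0.2171, 0.0914]
eef_rot: [-0.0, 0.753, 0.658, -0.0]
force: [-0.9, 0.0, 1.2]
width: -0.001
finger_force: 0.1
```

Request:
move_arm([
  {"x": 0,"y": 0,"z": 0.001,"rx": 0,"ry": 0,"rz": 0,"fingers": 0.0},
  {"x": 0,"y": 0,"z": 0,"rx": 0,"ry": 0,"rz": 0,"fingers": 0.0},
])

```text
clock: 7.08
position: [0.4405, 0.217, 0.0904]
eef_rot: [-0.0, 0.753, 0.658, -0.0]
force: [0.3, 0.5, -0.1]
width: 0.003
finger_force: 0.1
```

Request:
move_arm([
  {"x": 0,"y": 0,"z": 0.001,"rx": 0,"ry": 0,"rz": 0,"fingers": 0.0},
  {"x": 0,"y": 0,"z": 0,"rx": 0,"ry": 0,"rz": 0,"fingers": 0.0},
])

```text
clock: 7.32
position: [0.4405, 0.2171, 0.0894]
eef_rot: [-0.0, 0.753, 0.658, -0.0]
force: [0.9, -0.1, 0.3]
width: 0.003
finger_force: 0.1
```

Run:
```python
from plant import optics
import cv2,numpy as np
w=optics.read_camera("wrist")["image"];s=optics.read_camera("scene")["image"][110:250,290:430]
cv2.imwrite("pics/closed.png",cv2.convertScaleAbs(np.hstack([cv2.resize(w,(400,250)),np.zeros((250,0,3),np.uint8)]),alpha=1.4)[:,:,::-1])
a=cv2.resize(s,(400,400));b=np.zeros((400,400,3),np.uint8);b[:250]=cv2.resize(w,(400,250))
cv2.imwrite("pics/closed.png",cv2.convertScaleAbs(np.hstack([a,b]),alpha=1.5)[:,:,::-1])
```

```text
(no output)
```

View pics/closed.png

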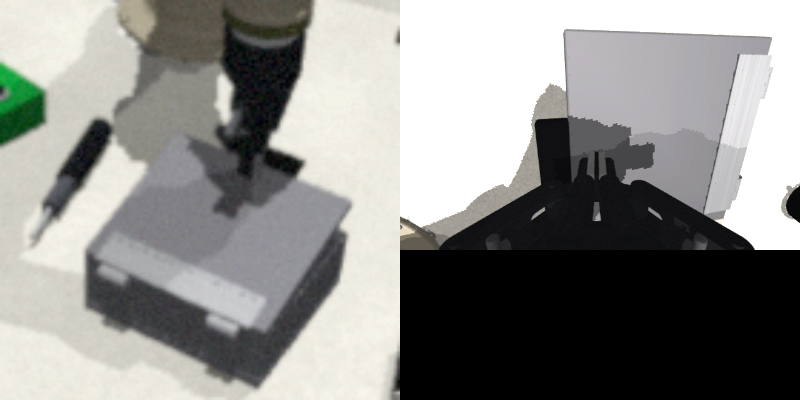

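The cover is nearly shut, with perhaps a small gap along the right side near (340,240). I'll press on until the stop shows in the force reading.

Request:
move_arm([
  {"x": 0,"y": 0,"z": 0.001,"rx": 0,"ry": 0,"rz": 0,"fingers": 0.0},
  {"x": 0,"y": 0,"z": 0.001,"rx": 0,"ry": 0,"rz": 0,"fingers": 0.0},
  {"x": 0,"y": 0,"z": 0,"rx": 0,"ry": 0,"rz": 0,"fingers": 0.0},
])

```text
clock: 7.8
position: [0.4404, 0.2171, 0.0874]
eef_rot: [-0.0, 0.753, 0.658, -0.0]
force: [0.1, 0.3, -0.1]
width: 0.002
finger_force: 0.0
```

Request:
move_arm([
  {"x": 0,"y": 0,"z": 0.001,"rx": 0,"ry": 0,"rz": 0,"fingers": 0.0},
  {"x": 0,"y": 0,"z": 0.001,"rx": 0,"ry": 0,"rz": 0,"fingers": 0.0},
  {"x": 0,"y": 0,"z": 0,"rx": 0,"ry": 0,"rz": 0,"fingers": 0.0},
])

```text
clock: 8.18
position: [0.4404, 0.2171, 0.0854]
eef_rot: [-0.0, 0.753, 0.658, -0.0]
force: [-0.9, 0.1, 0.2]
width: 0.001
finger_force: 0.0
```

Request:
move_arm([
  {"x": 0,"y": 0,"z": 0.001,"rx": 0,"ry": 0,"rz": 0,"fingers": 0.0},
  {"x": 0,"y": 0,"z": 0.001,"rx": 0,"ry": 0,"rz": 0,"fingers": 0.0},
])

```text
clock: 8.43
position: [0.4404, 0.2171, 0.0834]
eef_rot: [-0.0, 0.753, 0.658, 0.0]
force: [-0.3, 0.5, 0.9]
width: 0.0
finger_force: 0.4
```

Run:
```python
from plant import readout,optics
import cv2,numpy as np
s=readout.get_state();print(s["position"],s["force"],s["finger_force"])
w=optics.read_camera("wrist");print(w["mtx"],w["k1"],w["hand_eye"])
im=cv2.convertScaleAbs(w["image"],alpha=0.85)[:,:,::-1]
cv2.imwrite("pics/wrist.png",im)
```

```text
[0.44044221 0.21708485 0.08340966] [-0.31559743  0.47818306  0.88242972] 0.42881743425823515
[[294.50123223   0.         314.16633769]
 [  0.         294.50123223 199.6014395 ]
 [  0.           0.           1.        ]] -0.0036625356832977883 [[ 1.53516755e-04 -9.50538627e-01 -3.10606336e-01  7.90995865e-02]
 [ 9.99999781e-01 -5.40957166e-05  6.59795909e-04 -9.48109350e-04]
 [-6.43963969e-04 -3.10606369e-01  9.50538410e-01 -1.65629145e-01]
 [ 0.00000000e+00  0.00000000e+00  0.00000000e+00  1.00000000e+00]]
```

View pics/wrist.png

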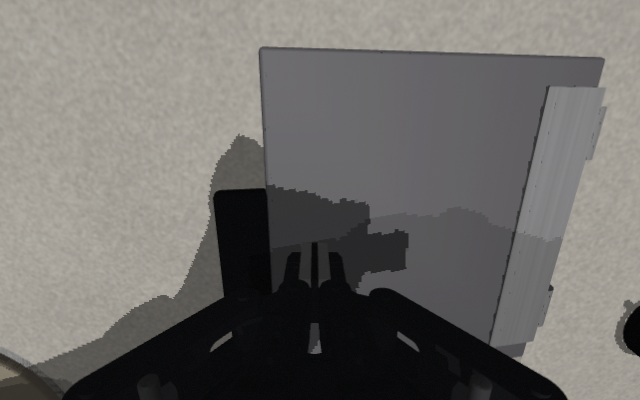

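The wrist view shows the cover's +y corners at (262,47) on the free side and (604,58) at the hinge. I'll check how flat it lies.

```bash
cat >> geo.py <<'E'
def wray(w,s,uv):
    from scipy.spatial.transform import Rotation as Ro
    q=s["eef_rot"];R=Ro.from_quat([q[1],q[2],q[3],q[0]]).as_matrix();H=w["hand_eye"]
    p=cv2.undistortPoints(np.array([[uv]],float),w["mtx"],np.array([w["k1"],0,0,0,0.]))[0,0]
    return R@H[:3,3]+s["position"], R@H[:3,:3]@np.array([*p,1])
def tf(X): # tester coords from hinge
    dx=X-np.array([.5905,.2,.0705]);e=np.array([.991,-.1346]);return np.array([dx[:2]@e,dx[:2]@[.1346,.991],dx[2]])*1000
E
python3 - <<'E'
from geo import *
from plant import readout,optics
s=readout.get_state();w=optics.read_camera("wrist")
np.set_printoptions(precision=1,suppress=True)
for uv in((262,47),(604,58),(214,190),(267,188),(271,296)):
    o,v=wray(w,s,uv);print(uv,[tf(o+v*(z-o[2])/v[2]) for z in(.0705,.0805,.0905,.1005)])
sc=optics.read_camera("scene");d["scene"]=sc
cv2.imwrite("pics/sc2.png",cv2.convertScaleAbs(cv2.resize(sc["image"][140:250,300:430],(780,600*660//600-60),interpolation=cv2.INTER_CUBIC),alpha=2.0)[:,:,::-1])
E
```

```text
(262, 47) [array([-180.4,  105. ,    0. ]), array([-178.9,  103.4,   10. ]), array([-177.3,  101.8,   20. ]), array([-175.7,  100.1,   30. ])]
(604, 58) [array([  8.4, 100. ,   0. ]), array([-0.6, 98.7, 10. ]), array([-9.6, 97.3, 20. ]), array([-18.6,  96. ,  30. ])]
(214, 190) [array([-215.1,   23.8,    0. ]), array([-211.5,   26.7,   10. ]), array([-208. ,   29.6,   20. ]), array([-204.5,   32.5,   30. ])]
(267, 188) [array([-181.6,   25.1,    0. ]), array([-179.9,   28. ,   10. ]), array([-178.3,   30.8,   20. ]), array([-176.6,   33.6,   30. ])]
(271, 296) [array([-182.6,  -55. ,    0. ]), array([-180.9,  -47.6,   10. ]), array([-179.2,  -40.3,   20. ]), array([-177.5,  -33. ,   30. ])]
```

View pics/sc2.png

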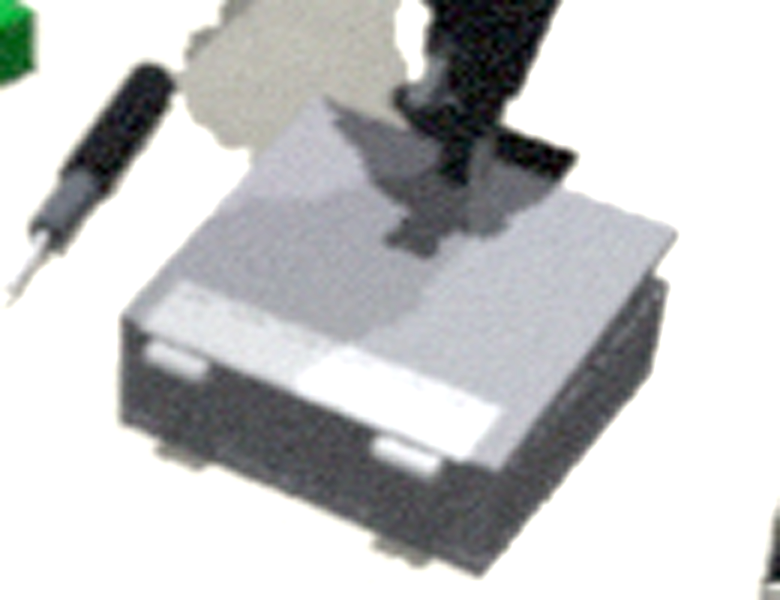

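A gap still shows at the free end, near (665,255). I'll triangulate the free corner from wrist and scene, and project the tip into the scene view.

Run:
```python
from geo import *
from plant import readout,optics
s=readout.get_state();w=optics.read_camera("wrist");c=optics.read_camera("scene");d["scene"]=c
np.set_printoptions(precision=1,suppress=True)
S=lambda u,v:((u+.5)/6-.5+300,(v+.5)/(60/11)-.5+140)
def T2(a,b):
    (o,v),(p,q)=a,b
    k=np.linalg.lstsq(np.stack([v,-q],1),p-o,rcond=None)[0];A,B=o+v*k[0],p+q*k[1];return tf((A+B)/2),1000*np.linalg.norm(A-B)
print("free+y",T2(wray(w,s,(262,47)),ray("scene",S(678,235))))
print("hinge+y",T2(wray(w,s,(604,58)),ray("scene",S(500,470))))
print("tab+y",T2(wray(w,s,(214,190)),ray("scene",S(577,155))))
pr=lambda X:cv2.projectPoints(X[None],cv2.Rodrigues(c["R"])[0],c["t"],c["mtx"],np.array([c["k1"],0,0,0,0.]))[0].ravel()
def W(u,v,z):return np.array([.5905,.2,.0705])+np.array([.991,-.1346,0])*u+np.array([.1346,.991,0])*v+np.array([0,0,z])
Z=lambda p:((p[0]-300+.5)*6-.5,(p[1]-140+.5)*60/11-.5)
for n,X in dict(tcp=s["position"],tip=s["position"]-[0,0,.011],fc_closed=W(-.18,.1,.01),hc=W(0,.1,.01),tab=W(-.205,.035,.01),fcm=W(-.18,-.1,.01),hm=W(0,-.1,.01)).items():print(n,np.array(Z(pr(X))))
```

```text
free+y (array([-175.7,  100.3,   30.6]), np.float64(0.6137553367803025))
hinge+y (array([  0.8, 100.2,   8. ]), np.float64(2.7049628672607073))
tab+y (array([-202.4,   33.8,   35.9]), np.float64(0.7157118780586474))
tcp [455.7 214.2]
tip [453.8 230. ]
fc_closed [674.6 260.4]
hc [497.9 465.1]
tab [576.2 191. ]
fcm [314.3 127.6]
hm [115.2 307.3]
```

Pressing is still moving the cover: the corner dropped about 9 mm between pictures. It's still about 0.11 rad open, so the effective tip sits higher than I assumed. Continue down carefully.

Request:
move_arm([
  {"x": 0,"y": 0,"z": 0.002,"rx": 0,"ry": 0,"rz": 0,"fingers": 0.0},
  {"x": 0,"y": 0,"z": 0.002,"rx": 0,"ry": 0,"rz": 0,"fingers": 0.0},
  {"x": 0,"y": 0,"z": 0.002,"rx": 0,"ry": 0,"rz": 0,"fingers": 0.0},
])

```text
clock: 9.05
position: [0.4404, 0.2171, 0.0773]
eef_rot: [-0.0, 0.753, 0.658, -0.0]
force: [-0.3, -0.0, 0.2]
width: -0.003
finger_force: 0.4
```

Request:
move_arm([
  {"x": 0,"y": 0,"z": 0.002,"rx": 0,"ry": 0,"rz": 0,"fingers": 0.0},
  {"x": 0,"y": 0,"z": 0.002,"rx": 0,"ry": 0,"rz": 0,"fingers": 0.0},
])

```text
clock: 9.3
position: [0.4404, 0.217, 0.0733]
eef_rot: [-0.0, 0.753, 0.658, -0.0]
force: [-0.6, -0.1, 0.9]
width: 0.001
finger_force: 0.4
```

Run:
```python
from geo import *
from plant import readout,optics
s=readout.get_state();print(s["position"],s["force"],s["finger_force"],s["torque"],s["qpos"])
c=optics.read_camera("scene")
cv2.imwrite("pics/sc3.png",cv2.convertScaleAbs(cv2.resize(c["image"][140:250,300:430],(780,600),interpolation=cv2.INTER_CUBIC),alpha=2.0)[:,:,::-1])
```

```text
[0.44043639 0.21703513 0.07328196] [-0.63042086 -0.08159632  0.89687974] 0.41997795284260064 [0.0562852  0.11708341 0.00787845] [-0.27590793  0.56956064 -0.41995452  2.22498196  0.53763762  0.44372651
 -1.26357492]
```

View pics/sc3.png

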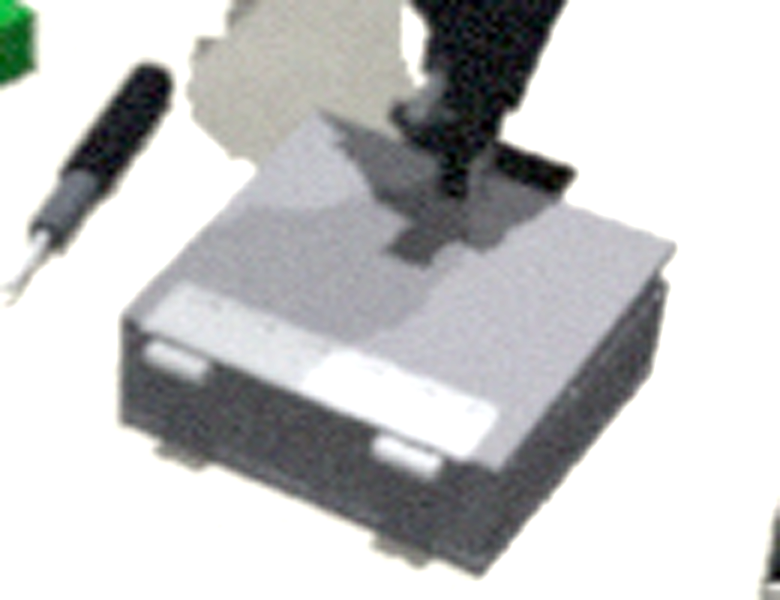

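The free corner is now at (675,246), against a predicted (675,260) when closed, so about 9 mm remains at the finger.

Request:
move_arm([
  {"x": 0,"y": 0,"z": 0.002,"rx": 0,"ry": 0,"rz": 0,"fingers": 0.0},
  {"x": 0,"y": 0,"z": 0.002,"rx": 0,"ry": 0,"rz": 0,"fingers": 0.0},
  {"x": 0,"y": 0,"z": 0.002,"rx": 0,"ry": 0,"rz": 0,"fingers": 0.0},
])

```text
clock: 9.72
position: [0.4404, 0.2171, 0.0673]
eef_rot: [-0.0, 0.753, 0.658, -0.0]
force: [-0.3, 0.4, 1.0]
width: -0.003
finger_force: 0.4
```

Request:
move_arm([
  {"x": 0,"y": 0,"z": 0.001,"rx": 0,"ry": 0,"rz": 0,"fingers": 0.0},
  {"x": 0,"y": 0,"z": 0.001,"rx": 0,"ry": 0,"rz": 0,"fingers": 0.0},
])

```text
clock: 9.98
position: [0.4404, 0.2171, 0.0654]
eef_rot: [-0.0, 0.753, 0.658, -0.0]
force: [-0.2, 0.6, 0.2]
width: -0.001
finger_force: 0.4
```

Request:
move_arm([
  {"x": 0,"y": 0,"z": 0.001,"rx": 0,"ry": 0,"rz": 0,"fingers": 0.0},
  {"x": 0,"y": 0,"z": 0.001,"rx": 0,"ry": 0,"rz": 0,"fingers": 0.0},
])

```text
clock: 10.22
position: [0.4404, 0.217, 0.0634]
eef_rot: [0.0, 0.753, 0.658, -0.0]
force: [0.1, 0.9, 1.7]
width: -0.001
finger_force: 0.4
```

Request:
move_arm([
  {"x": 0,"y": 0,"z": 0.001,"rx": 0,"ry": 0,"rz": 0,"fingers": 0.0},
  {"x": 0,"y": 0,"z": 0.001,"rx": 0,"ry": 0,"rz": 0,"fingers": 0.0},
])

```text
clock: 10.48
position: [0.4404, 0.2171, 0.0614]
eef_rot: [-0.0, 0.753, 0.658, -0.0]
force: [-0.4, -0.2, 0.8]
width: 0.002
finger_force: 0.4
```

Request:
move_arm([
  {"x": 0,"y": 0,"z": 0.001,"rx": 0,"ry": 0,"rz": 0,"fingers": 0.0},
  {"x": 0,"y": 0,"z": 0.001,"rx": 0,"ry": 0,"rz": 0,"fingers": 0.0},
])

```text
clock: 10.72
position: [0.4404, 0.2171, 0.0594]
eef_rot: [-0.0, 0.753, 0.658, -0.0]
force: [-1.1, 0.3, 0.8]
width: 0.003
finger_force: 0.4
```

Views are running low, so I'll measure the free edge numerically along one column and compare it with its predicted closed row.

```bash
cat > edge.py <<'E'
from geo import *
from plant import readout,optics
s=readout.get_state();c=optics.read_camera("scene")
def W(u,v,z):return np.array([.5905,.2,.0705])+np.array([.991,-.1346,0])*u+np.array([.1346,.991,0])*v+np.array([0,0,z])
def pr(X):return cv2.projectPoints(np.array(X),cv2.Rodrigues(c["R"])[0],c["t"],c["mtx"],np.array([c["k1"],0,0,0,0.]))[0][:,0]
g=cv2.cvtColor(c["image"],cv2.COLOR_RGB2GRAY).astype(float)
vs=np.linspace(.04,.1,121)
for x in (404,406,408):
    col=g[:,x-1:x+2].mean(1);r=np.arange(168,192);k=r[np.argmax(col[r-1]-col[r+1])]
    hi,lo=col[k-4:k-1].mean(),col[k+2:k+4].mean();h=(hi+lo)/2
    j=next(i for i in range(k-4,k+4) if col[i]>=h>col[i+1]);row=j+(col[j]-h)/(col[j]-col[j+1])
    f=[]
    for th in np.linspace(-.02,.2,45):
        p=pr([W(-.18*np.cos(th)+.01*np.sin(th),v,.18*np.sin(th)+.01*np.cos(th)) for v in vs]);i=np.argsort(p[:,0]);f.append(np.interp(x,p[i,0],p[i,1]))
    f=np.array(f);print(x,"row",round(row,2),"theta",round(np.interp(row,f[::-1],np.linspace(-.02,.2,45)[::-1]),3))
E
python3 edge.py
```

```text
404 row 184.46 theta -0.008
406 row 185.29 theta -0.008
408 row 185.87 theta -0.004
```

That puts it at about 0 rad, within 0.01. I'll keep going until the stop gives a firm reaction.

Request:
move_arm([
  {"x": 0,"y": 0,"z": 0.001,"rx": 0,"ry": 0,"rz": 0,"fingers": 0.0},
  {"x": 0,"y": 0,"z": 0.001,"rx": 0,"ry": 0,"rz": 0,"fingers": 0.0},
])

```text
clock: 11.02
position: [0.4404, 0.2171, 0.0574]
eef_rot: [-0.0, 0.753, 0.658, -0.0]
force: [-0.6, -0.8, 3.4]
width: -0.001
finger_force: 2.0
```

```bash
python3 edge.py; python3 -c "
from plant import readout
s=readout.get_state();print(s['position'],s['force'],s['finger_force'])"
```

```text
404 row 184.86 theta -0.016
406 row 186.0 theta -0.02
408 row 186.56 theta -0.018
[0.44046803 0.21707195 0.05742693] [-0.84169974  0.06448293  0.94459546] 0.6895116157829762
```

Request:
move_arm([
  {"x": 0,"y": 0,"z": 0.001,"rx": 0,"ry": 0,"rz": 0,"fingers": 0.0},
  {"x": 0,"y": 0,"z": 0.001,"rx": 0,"ry": 0,"rz": 0,"fingers": 0.0},
])

```text
clock: 11.32
position: [0.4406, 0.2171, 0.0571]
eef_rot: [0.001, 0.753, 0.658, 0.001]
force: [-7.0, -3.7, 43.2]
width: -0.004
finger_force: 21.6
```

Request:
move_arm([
  {"x": 0,"y": 0,"z": 0.001,"rx": 0,"ry": 0,"rz": 0,"fingers": 0.0},
  {"x": 0,"y": 0,"z": 0.001,"rx": 0,"ry": 0,"rz": 0,"fingers": 0.0},
])

```text
clock: 11.58
position: [0.4407, 0.2171, 0.0568]
eef_rot: [0.002, 0.753, 0.658, 0.001]
force: [-12.0, -6.8, 73.9]
width: -0.0
finger_force: 36.7
```

```bash
python3 edge.py; python3 -c "
from plant import readout
s=readout.get_state();print(s['position'],s['force'],s['finger_force'])"
```

```text
404 row 184.86 theta -0.016
406 row 185.92 theta -0.02
408 row 186.62 theta -0.019
[0.44065995 0.21706974 0.05686896] [-11.82568633  -6.4770384   61.19962528] 30.457758433185518
```

The stop is firm, so the cover is fully closed: the edge no longer moves and the contact plane is at TCP z = 0.057. Now I'll lift off straight up and move over the plunger.

Request:
move_arm([
  {"x": 0,"y": 0,"z": -0.005,"rx": 0,"ry": 0,"rz": 0,"fingers": 0.0},
  {"x": 0,"y": 0,"z": -0.02,"rx": 0,"ry": 0,"rz": 0,"fingers": 0.0},
  {"x": 0,"y": 0,"z": -0.04,"rx": 0,"ry": 0,"rz": 0,"fingers": 0.0},
  {"x": 0,"y": 0,"z": -0.042,"rx": 0,"ry": 0,"rz": 0,"fingers": 0.0},
  {"x": 0,"y": 0,"z": 0,"rx": 0,"ry": 0,"rz": 0,"fingers": 0.0},
])

```text
clock: 12.25
position: [0.4419, 0.2178, 0.1629]
eef_rot: [0.001, 0.753, 0.658, 0.002]
force: [-0.5, -0.4, 0.3]
width: -0.001
finger_force: 0.0
```

```bash
python3 edge.py; python3 -c "
from plant import readout
s=readout.get_state();print(s['position'],s['force'],s['finger_force'])"
```

```text
404 row 184.84 theta -0.016
406 row 185.93 theta -0.02
408 row 186.45 theta -0.016
[0.44128956 0.21710921 0.16147507] [-0.65838534 -0.17711049 -0.81558755] 0.0
```

Request:
move_arm([
  {"x": -0.0548,"y": 0.0179,"z": 0,"rx": 0,"ry": 0,"rz": 0,"fingers": 0.0},
  {"x": -0.0548,"y": 0.0179,"z": 0,"rx": 0,"ry": 0,"rz": 0,"fingers": 0.0},
  {"x": -0.0548,"y": 0.0179,"z": 0,"rx": 0,"ry": 0,"rz": 0,"fingers": 0.0},
  {"x": -0.0548,"y": 0.0179,"z": 0,"rx": 0,"ry": 0,"rz": 0,"fingers": 0.0},
  {"x": -0.0548,"y": 0.0179,"z": 0,"rx": 0,"ry": 0,"rz": 0,"fingers": 0.0},
  {"x": -0.0548,"y": 0.0179,"z": 0,"rx": 0,"ry": 0,"rz": 0,"fingers": 0.0},
  {"x": -0.0548,"y": 0.0179,"z": 0,"rx": 0,"ry": 0,"rz": 0,"fingers": 0.0},
  {"x": -0.0548,"y": 0.0179,"z": 0,"rx": 0,"ry": 0,"rz": 0,"fingers": 0.0},
  {"x": 0,"y": 0,"z": 0,"rx": 0,"ry": 0,"rz": 0,"fingers": 0.0},
])

```text
clock: 13.42
position: [0.5228, -0.2417, 0.1583]
eef_rot: [-0.001, 0.755, 0.655, -0.001]
force: [-1.1, 0.4, 0.3]
width: 0.002
finger_force: 0.0
```

Run:
```python
from plant import readout,optics
import cv2,numpy as np
s=readout.get_state();print(s["position"],s["eef_rot"],s["force"])
w=optics.read_camera("wrist")["image"];c=optics.read_camera("scene")["image"]
a=cv2.resize(w,(400,250));b=cv2.resize(c[110:210,190:350],(400,250));e=cv2.resize(c[130:255,300:440],(400,350))
f=cv2.resize(c[120:190,205:285],(400,350))
cv2.imwrite("pics/p1.png",cv2.convertScaleAbs(np.vstack([np.hstack([a,b]),np.hstack([e,f])]),alpha=1.5)[:,:,::-1])
```

```text
[ 0.52283336 -0.24171055  0.158265  ] [-5.27662608e-04  7.55295506e-01  6.55383313e-01 -1.06497286e-03] [-1.07215604  0.41720361  0.29564809]
```

View pics/p1.png

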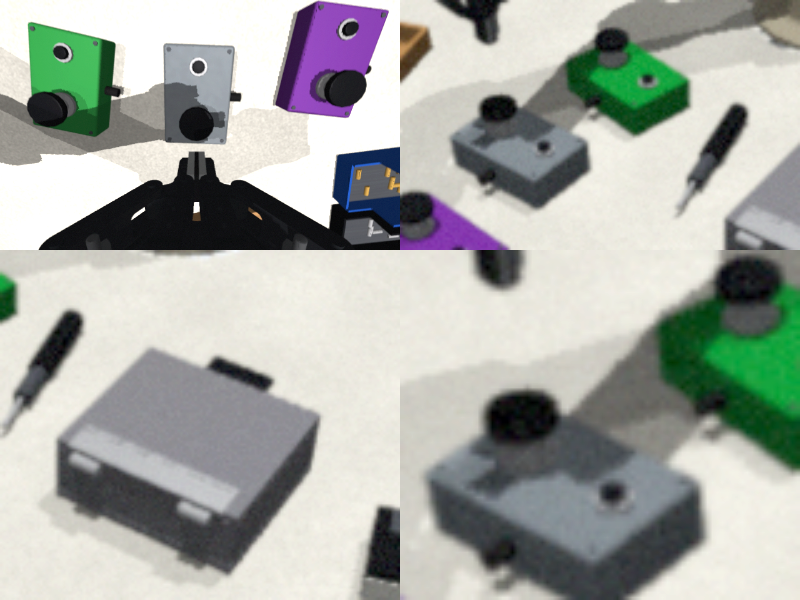

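The cover lies flat and closed. In the wrist panel the plunger cap is at (196,123) and the fingertips at (196,155). I'll cross-check the plunger's position from the wrist camera.

Run:
```python
from geo import *
from plant import readout,optics
np.set_printoptions(precision=4,suppress=True)
s=readout.get_state();w=optics.read_camera("wrist");c=optics.read_camera("scene")
g=cv2.cvtColor(w["image"],cv2.COLOR_RGB2GRAY);m=(g<22).astype(np.uint8)
m[:,:270]=0;m[:,360:]=0;m[:160]=0
for t in(15,22,30):
    mm=((g<t)&(m*0+1>0)).astype(np.uint8);mm[:,:275]=0;mm[:,352:]=0;mm[:160]=0;mm[236:]=0
    n,l,st,ce=cv2.connectedComponentsWithStats(mm);i=1+np.argmax(st[1:,4]);print(t,st[i],ce[i])
for uv in((313.6,197),):
    o,v=wray(w,s,uv);print("plunger",o+v*(.088-o[2])/v[2])
o,v=wray(w,s,(315,105));print("button",o+v*(.06-o[2])/v[2])
pr=lambda X:cv2.projectPoints(np.array(X,float),cv2.Rodrigues(c["R"])[0],c["t"],c["mtx"],np.array([c["k1"],0,0,0,0.]))[0][:,0]
P=s["position"];print(P,pr([P+[0,0,h] for h in(-.011,0,.01,.02,.03)]))
gs=cv2.cvtColor(c["image"],cv2.COLOR_RGB2GRAY);print(gs[116:136,214:236])
```

```text
15 [ 288  178   54   53 2198] [314.4964 203.9145]
22 [ 288  178   54   53 2262] [314.5866 203.8599]
30 [ 288  178   54   53 2297] [314.6056 203.8833]
plunger [ 0.5222 -0.2322  0.088 ]
button [ 0.5332 -0.1593  0.06  ]
[ 0.523  -0.2365  0.159 ] [[226.7462 135.3596]
 [226.2864 132.3355]
 [225.8654 129.56  ]
 [225.4414 126.7591]
 [225.0146 123.9325]]
[[ 76  53  34  19   0  20   7   7  10   3   1   3  16  33  44  87 139 153
  156 156 159 157]
 [133 116  91  65  45  30   3   0  14   9  20  24  38  39  44  74 134 152
  153 154 155 155]
 [151 148 136 127 111  68  22  12  13  20  14  40  43  39  41  62 130 154
  155 156 157 154]
 [151 152 153 149 141 111  61  22  10   9  23  45  49  35  40  59 132 152
  153 153 151 154]
 [152 152 153 152 151 134  92  28   6   8  23  45  52  41  43  60 123 149
  153 154 154 153]
 [154 152 153 151 154 146 108  39  18  15  14  43  48  44  43  49  99 142
  154 155 153 153]
 [154 153 152 152 152 149 118  44  15  12  18  35  46  38  37  51 107 144
  154 153 154 152]
 [156 154 156 155 153 153 124  59  23  14  27  35  43  38  37  57 114 146
  153 151 153 154]
 [155 1
[... 409 characters left out ...]
6 130 117 137 146 154 155 155
  155 157 155 156]
 [157 158 157 157 156 154 154 153 156 156 155 152 146 150 155 155 154 154
  153 155 154 155]
 [156 154 155 158 152 155 154 155 154 155 155 153 155 155 154 156 154 153
  155 155 155 153]
 [156 157 158 154 155 157 156 157 154 155 156 154 157 154 154 154 152 153
  154 154 155 156]
 [155 157 156 157 158 154 156 156 154 155 155 154 155 152 153 154 154 154
  155 155 156 155]
 [155 156 155 157 155 157 154 155 154 155 157 154 156 155 154 152 153 154
  155 154 155 154]
 [153 156 155 155 155 154 155 155 154 155 155 156 156 154 154 155 154 156
  154 154 155 154]
 [154 154 154 155 156 156 153 154 153 155 155 155 156 155 156 154 154 155
  155 154 154 155]]
```

The wrist and room cameras agree that the tool is centred over the plunger, and the tip appears about 20 mm behind the TCP. I expect contact at TCP z of about 0.065, so I'll descend to 0.08 and then creep.

Request:
move_arm([
  {"x": 0,"y": 0,"z": 0.03,"rx": 0,"ry": 0,"rz": 0,"fingers": 0.0},
  {"x": 0,"y": 0,"z": 0.03,"rx": 0,"ry": 0,"rz": 0,"fingers": 0.0},
  {"x": 0,"y": 0,"z": 0.015,"rx": 0,"ry": 0,"rz": 0,"fingers": 0.0},
  {"x": 0,"y": 0,"z": 0.003,"rx": 0,"ry": 0,"rz": 0,"fingers": 0.0},
  {"x": 0,"y": 0,"z": 0,"rx": 0,"ry": 0,"rz": 0,"fingers": 0.0},
])

```text
clock: 14.25
position: [0.5242, -0.2362, 0.083]
eef_rot: [0.0, 0.753, 0.658, 0.0]
force: [0.2, 0.9, -0.5]
width: -0.002
finger_force: 0.0
```

Request:
move_arm([
  {"x": 0,"y": 0,"z": 0.002,"rx": 0,"ry": 0,"rz": 0,"fingers": 0.0},
  {"x": 0,"y": 0,"z": 0.002,"rx": 0,"ry": 0,"rz": 0,"fingers": 0.0},
  {"x": 0,"y": 0,"z": 0.002,"rx": 0,"ry": 0,"rz": 0,"fingers": 0.0},
  {"x": 0,"y": 0,"z": 0,"rx": 0,"ry": 0,"rz": 0,"fingers": 0.0},
])

```text
clock: 14.75
position: [0.5237, -0.2366, 0.0764]
eef_rot: [-0.0, 0.753, 0.658, -0.0]
force: [0.0, 0.1, 0.6]
width: -0.004
finger_force: 0.0
```

Request:
move_arm([
  {"x": 0,"y": 0,"z": 0.002,"rx": 0,"ry": 0,"rz": 0,"fingers": 0.0},
  {"x": 0,"y": 0,"z": 0.002,"rx": 0,"ry": 0,"rz": 0,"fingers": 0.0},
  {"x": 0,"y": 0,"z": 0.001,"rx": 0,"ry": 0,"rz": 0,"fingers": 0.0},
  {"x": 0,"y": 0,"z": 0.001,"rx": 0,"ry": 0,"rz": 0,"fingers": 0.0},
  {"x": 0,"y": 0,"z": 0,"rx": 0,"ry": 0,"rz": 0,"fingers": 0.0},
])

```text
clock: 15.38
position: [0.5238, -0.2365, 0.0704]
eef_rot: [-0.0, 0.753, 0.658, -0.0]
force: [-0.4, 0.5, 0.5]
width: -0.0
finger_force: 0.0
```

Request:
move_arm([
  {"x": 0,"y": 0,"z": 0.001,"rx": 0,"ry": 0,"rz": 0,"fingers": 0.0},
  {"x": 0,"y": 0,"z": 0.001,"rx": 0,"ry": 0,"rz": 0,"fingers": 0.0},
  {"x": 0,"y": 0,"z": 0,"rx": 0,"ry": 0,"rz": 0,"fingers": 0.0},
])

```text
clock: 15.75
position: [0.5238, -0.2365, 0.0684]
eef_rot: [-0.0, 0.753, 0.658, -0.0]
force: [-0.3, -0.3, 0.5]
width: -0.0
finger_force: 0.0
```

Request:
move_arm([
  {"x": 0,"y": 0,"z": 0.001,"rx": 0,"ry": 0,"rz": 0,"fingers": 0.0},
  {"x": 0,"y": 0,"z": 0.001,"rx": 0,"ry": 0,"rz": 0,"fingers": 0.0},
  {"x": 0,"y": 0,"z": 0,"rx": 0,"ry": 0,"rz": 0,"fingers": 0.0},
])

```text
clock: 16.12
position: [0.5237, -0.2365, 0.0664]
eef_rot: [-0.0, 0.753, 0.658, -0.0]
force: [-0.1, -0.3, -0.0]
width: -0.002
finger_force: 0.0
```

Request:
move_arm([
  {"x": 0,"y": 0,"z": 0.001,"rx": 0,"ry": 0,"rz": 0,"fingers": 0.0},
  {"x": 0,"y": 0,"z": 0,"rx": 0,"ry": 0,"rz": 0,"fingers": 0.0},
])

```text
clock: 16.38
position: [0.5238, -0.2365, 0.0654]
eef_rot: [-0.0, 0.753, 0.658, -0.0]
force: [0.3, 0.8, 0.0]
width: 0.001
finger_force: 0.0
```

Request:
move_arm([
  {"x": 0,"y": 0,"z": 0.001,"rx": 0,"ry": 0,"rz": 0,"fingers": 0.0},
  {"x": 0,"y": 0,"z": 0,"rx": 0,"ry": 0,"rz": 0,"fingers": 0.0},
])

```text
clock: 16.62
position: [0.5239, -0.2366, 0.0646]
eef_rot: [0.0, 0.753, 0.658, -0.0]
force: [-0.4, 0.4, 3.0]
width: 0.003
finger_force: 1.4
```

Request:
move_arm([
  {"x": 0,"y": 0,"z": 0.001,"rx": 0,"ry": 0,"rz": 0,"fingers": 0.0},
  {"x": 0,"y": 0,"z": 0,"rx": 0,"ry": 0,"rz": 0,"fingers": 0.0},
])

```text
clock: 16.88
position: [0.5239, -0.2365, 0.0635]
eef_rot: [0.0, 0.753, 0.658, 0.0]
force: [-0.4, -1.1, 3.1]
width: 0.003
finger_force: 1.6
```

Contact came at TCP z of about 0.0647, with the 3 N preload. Half travel should be at z of about 0.0567 and 6.2 N (3.1 N per finger).

Request:
move_arm([
  {"x": 0,"y": 0,"z": 0.001,"rx": 0,"ry": 0,"rz": 0,"fingers": 0.0},
  {"x": 0,"y": 0,"z": 0.001,"rx": 0,"ry": 0,"rz": 0,"fingers": 0.0},
  {"x": 0,"y": 0,"z": 0.001,"rx": 0,"ry": 0,"rz": 0,"fingers": 0.0},
  {"x": 0,"y": 0,"z": 0.001,"rx": 0,"ry": 0,"rz": 0,"fingers": 0.0},
  {"x": 0,"y": 0,"z": 0,"rx": 0,"ry": 0,"rz": 0,"fingers": 0.0},
])

```text
clock: 17.5
position: [0.5239, -0.2365, 0.0594]
eef_rot: [0.0, 0.753, 0.658, -0.0]
force: [-0.3, 0.1, 5.0]
width: -0.004
finger_force: 2.4
```

Request:
move_arm([
  {"x": 0,"y": 0,"z": 0.001,"rx": 0,"ry": 0,"rz": 0,"fingers": 0.0},
  {"x": 0,"y": 0,"z": 0.001,"rx": 0,"ry": 0,"rz": 0,"fingers": 0.0},
  {"x": 0,"y": 0,"z": 0,"rx": 0,"ry": 0,"rz": 0,"fingers": 0.0},
  {"x": 0,"y": 0,"z": 0,"rx": 0,"ry": 0,"rz": 0,"fingers": 0.0},
])

```text
clock: 18.0
position: [0.5239, -0.2365, 0.0576]
eef_rot: [0.0, 0.753, 0.658, 0.0]
force: [-0.6, 0.1, 5.7]
width: 0.0
finger_force: 2.8
```

Request:
move_arm([
  {"x": 0,"y": 0,"z": 0.001,"rx": 0,"ry": 0,"rz": 0,"fingers": 0.0},
  {"x": 0,"y": 0,"z": 0,"rx": 0,"ry": 0,"rz": 0,"fingers": 0.0},
  {"x": 0,"y": 0,"z": 0,"rx": 0,"ry": 0,"rz": 0,"fingers": 0.0},
])

```text
clock: 18.38
position: [0.5239, -0.2366, 0.0566]
eef_rot: [0.0, 0.753, 0.658, 0.0]
force: [-0.9, 0.8, 5.5]
width: 0.0
finger_force: 3.0
```

```bash
python3 edge.py
python3 - <<'E'
from plant import readout,optics
import numpy as np
for i in range(4):
    s=readout.get_state();print(s['position'],s['force'],s['finger_force']);optics.read_camera("top")
E
```

```text
404 row 184.89 theta -0.017
406 row 185.97 theta -0.02
408 row 186.49 theta -0.016
[ 0.52390401 -0.23658001  0.05660808] [-1.99485659  0.40697536  5.36227653] 2.9625411393226386
[ 0.52387063 -0.2365526   0.0566237 ] [-1.03011241  0.06173747  6.43820932] 2.962319660198318
[ 0.52389047 -0.2365402   0.05661763] [-0.3555891   0.12528337  5.82176969] 2.9614619238532214
[ 0.52387945 -0.23657648  0.05660882] [ 0.07629144 -0.23681615  5.22916575] 2.9612289516785495
```

Force indicates about 7.3 mm and position about 8 mm. It's steady at half travel and the cover hasn't moved, so I'll hand in.

```bash
python3 -c "
from plant import robot
print(robot.finish_job())"
```

```text
the job is handed in; nothing more can be done
None
```

I closed the cover fully and handed in with the plunger held at about half travel (7–8 mm by force and position); one slip: pressing the cover onto its stop peaked at about 74 N at the wrist, under the 120 N limit but not gentle.

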